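# Gauge the tea boxes' lid bores and stack the good ones

## Task

Take the plug gauge from its stand, try it in the lid bore of the tea box on the red mat, then in the one on the blue mat: it must go in until its collar sits on the lid, or until it stops; then hang it back in its stand. Stack every tried box whose bore took the gauge fully, squarely, onto the box on the wooden board, making one column, and set a box that stopped the gauge upright on the round metal tray. Leave the box on the grey mat, which is still drying, and everything else where it is.

Things in the scene. Friction and masses are not known exactly. Their poses are not given: they have to be found in the camera images.
- gauge_mid (a point): Brass and steel plug gauge, 85 mm long, 0.16 kg, upright along its own z. From its lower end up: a steel pin 12 mm across and 26 mm long with a chamfered tip, a brass collar 32 mm across and 6 mm thick, a round brass handle 22 mm across and 53 mm long. Point: on the axis, in the handle, 60 mm above the pin's tip and 34 mm above the collar's underside.
- gauge_tip (a point): The centre of the flat lower end of the gauge's pin.
- stand: Dark wooden gauge stand, a fixed block 70 x 70 mm and 40 mm high with an upright through hole 19 mm across, chamfered, in its middle and a brass circle round it. The gauge hangs in it by its collar, which rests on the block's top, so the pin's tip is then 14 mm above the table. Origin: centre of the underside, on the table and on the hole's axis.
- box_1_mid (a point): Closed cedar tea box, 60 x 60 mm, 50 mm high, 0.15-0.3 kg, loose: light wood, darker lid, coloured bands on its sides, brass circle round an upright bore, mouth 17 mm across, in the middle of the lid. Point: its centre, 25 mm up; z up, x and y square to its sides. It starts on the red, blue or grey mat.
- box_2_mid (a point): Same outside as box_1. It starts on the red, blue or grey mat. Point: its centre. Bores look alike: a good one stays 17 mm wide to 34 mm below the lid, a bad one narrows to 8 mm at 9 mm below the lid, where the gauge's pin stops. Of box_1, box_2, box_3 two are good and one is bad; which box is on which mat varies, and the grey mat's may be either.
- box_3_mid (a point): Same outside as box_1. It starts on the red, blue or grey mat. Point: its centre. Bores look alike: a good one stays 17 mm wide to 34 mm below the lid, a bad one narrows to 8 mm at 9 mm below the lid, where the gauge's pin stops. Of box_1, box_2, box_3 two are good and one is bad; which box is on which mat varies, and the grey mat's may be either.
- base_box_mid (a point): Closed cedar tea box, 60 x 60 mm, 50 mm high, 0.15-0.3 kg, loose: light wood, darker lid, coloured bands on its sides, brass circle round an upright bore, mouth 17 mm across, in the middle of the lid. Point: its centre, 25 mm up; z up, x and y square to its sides. Already accepted: it stands on the board as the column's foot.
- board: Dark wooden board, 120 x 120 mm, 12 mm thick, fixed. Origin: centre of its underside.
- tray: Round bright metal tea tray, fixed, 220 mm across, with a flat floor 4 mm above the table, about 200 mm across, and a low sloping rim 10 to 12 mm high. Origin: centre of its underside.
- mat_red: Red round mat with a yellow line, 90 mm across, 3 mm thick, fixed; one box stands on it. Origin: centre of its underside.
- mat_blue: Blue round mat with a white line, 90 mm across, 3 mm thick, fixed; one box stands on it. Origin: centre of its underside.
- mat_grey: Grey round mat with a black line, 90 mm across, 3 mm thick, fixed; a box whose varnish is drying stands on it. Origin: centre of its underside.
- glass_1_mid (a point): Amber tea glass, 56 mm across, 75 mm high, loose bystander. Point: its centre.
- glass_2_mid (a point): Amber tea glass, 56 mm across, 75 mm high, loose bystander. Point: its centre.
- knob_mid (a point): Small brass lid knob, 28 mm across, 36 mm high, loose bystander. Point: its centre.
- caddy_mid (a point): Green tin, 70 mm across, 90 mm high, loose bystander. Point: its centre.
- sugar_mid (a point): Blue ceramic sugar bowl, 90 mm across, 50 mm high, loose bystander. Point: its centre.
- teapot_mid (a point): Silvery teapot with spout and handle, 190 mm over both, 135 mm high, loose bystander. Point: on its axis, 65 mm up.
There are look-alikes about, which are no part of the job. Leave any purple or turquoise look-alike of the part that bears box_2_mid alone. Of the things that look like the mat_red, the smaller one is meant.

How it is judged:
By the outcome, as a careful person would: the job done as asked, in the order asked, and still so for the second after the job is handed in, with the robot touching nothing.
It also fails if it takes over 64 s, if anything falls off the work surface, if the arm or the gripper's body presses on something with over 40 N, if the wrist force passes 120 N, or if a joint passes its speed limit or range.

## Robot

A 6-joint arm with a two-finger parallel gripper is mounted at the origin on the work surface. World frame = base frame: x ahead of the robot, y to its left, z up, the work surface at z = 0. Lengths are in m, angles in rad, forces in N, time in s.
With the tool pointing down it reaches from about 0.225 to 0.875 m from the base axis. Payload 3.4 kg.
Tool frame: the origin (TCP) lies at the very end of the fingers, on their centre line; the grasp point (between the pads) lies 19 mm behind it; y points along the fingers, z is the direction in which the jaws open and shut, and the axes are right-handed (so a half turn about y gives the same grasp; the last joint's range is limited). The gripper opens to 85 mm and grips with 20 to 120 N. Pads are 22 mm wide; open, the fingers measure 114 mm over their backs; the gripper's body (76 mm by 85 mm) begins 54 mm behind the grasp point. The pads swing forward as they close: fully open they stand 13 mm farther back than shut.
Start: joints at [-1.436, 0.276, 1.505, -0, 1.361, -0.121], TCP at [0.145, -0.556, 0.2] pointing down, gripper open.
Joint ranges: [-2.89, 2.89], [-0.75, 2.08], [0.22, 2.7], [-1.18, 4.32], [0.11, 2.71], [-2.7, 2.7]. Speed limits (rad/s): [2.57, 2.57, 3.14, 3.14, 3.14, 3.14].

## Interface

Orientations are given as a 3x3 rotation matrix whose columns are the frame's x, y, z axes.
In Python, from cell import status, eyes, ctrl gives the robot as it stands.
- The arm moves only by the tool jog_arm, never from a script. Its argument "increments" is text: rows parted by semicolons, each of 7 numbers parted by spaces: the closure in counts, from 0 (fully open) to 255 (shut), then the shift along the tool's x, y, z in m, then the turn, a rotation vector about the tool's x, y, z in rad. A call has 1 to 5 rows; each row is the pose to reach, as a shift and turn from the pose commanded when the call began, along the tool's axes at that moment; what a row does not reach only later rows make up. A row lasts 1/10 s, in which the tool goes at most 50 mm and 8.59 degrees, less where a joint would pass 70% of its speed; a pose out of reach is approached as far as the arm can. A call with a gripper value outside its range is refused whole. The fingers move at their own pace and stop on an object; "grip_force" is the grip in N (left out, the last holds). Time passes only in rows, so rows that repeat a pose let the fingers close. It gives the time, the measured TCP pose, the force and the opening at its end, in the units of the state.
- status.get_obs(): the state, without advancing time (a new reading comes with each control period).
- eyes.capture(name): name is "scene" or "top"; returns a dict with "img" (400x640x3 uint8, red, green, blue), "fx", "fy", "cx", "cy" (pixels), "world_from_camera" (4x4, takes a point from camera to world coordinates). Camera axes: x right, y down, z forward; pixel columns grow to the right and rows downward; lengths in m; the calibration is good to about 2 mm. A picture is of the moment at which its call begins. There is no depth.
- ctrl.close_job(): hands the job in, once; it reports no verdict.
The state is a dict: "clock": time; "q": joint angles; "dq": joint speeds; "joint_torque": joint torques, N m; "eef_pos": TCP position; "tool_rot": TCP orientation; "wrist_force": force on the tool from outside, world axes, zero at the start; "torque": the same for the moment, N m; "gripper_width": finger opening in m.
Only numpy, scipy, OpenCV 4.12 (cv2) and the standard library are available. Lean on these libraries where they do the work, as an engineer would, in place of code of your own. Each camera call takes 0.05 s, during which the arm holds its last target. There are 200 camera calls.

## Working session

There is one attempt and no reset: what is moved stays moved. The work goes in short steps, Python scripts to look and compute and a tool call to move; the robot and the scene stay as the last step left them, time stands still between calls to the robot, and variables do not carry over. Pictures are saved under pics/ and viewed, about 8 in all and at most 12, crops included, and the job is handed in when it is done.

Besides the shell and the picture viewer there is one more tool, called after "Request:" in YAML: its name, and indented under it one key for each argument. jog_arm: Moves the arm, as the interface text tells. Its arguments: {"type":"object","properties":{"increments":{"type":"string"},"grip_force":{"type":"number"}},"required":["increments"]}

```bash
ls; mkdir -p pics; python3 - <<'E'
from cell import status, eyes
import cv2, numpy as np
for n in("top","scene"):
    c=eyes.capture(n); cv2.imwrite(f"pics/{n}0.png",cv2.resize(c["img"][:,:,::-1],(800,500),interpolation=cv2.INTER_CUBIC))
    np.save(f"{n}0.npy",c["img"]); print(n,c["fx"],c["fy"],c["cx"],c["cy"]); print(np.round(c["world_from_camera"],4).tolist())
o=status.get_obs(); print({k:np.round(v,4).tolist() for k,v in o.items()})
E
```

```text
pics
top 505.06982899793763 505.06982899793763 322.36505040189485 205.71124026179442
[[0.0027, -0.9967, 0.0806, 0.4401], [-1.0, -0.0035, -0.009, -0.078], [0.0093, -0.0806, -0.9967, 1.4255], [0.0, 0.0, 0.0, 1.0]]
scene 514.8392000652067 514.8392000652067 321.6582768496419 204.32734549375203
[[-0.6561, 0.4411, -0.6123, 1.4716], [0.7545, 0.4022, -0.5187, 0.7235], [0.0174, -0.8023, -0.5967, 0.9775], [0.0, 0.0, 0.0, 1.0]]
{'clock': 0.1, 'q': [-1.436, 0.2765, 1.506, -0.0, 1.3607, -0.121], 'dq': [0.0004, -0.0, -0.003, 0.0013, -0.0005, 0.0003], 'joint_torque': [0.0012, -41.7701, -24.6405, -0.0002, 0.0058, 0.0], 'eef_pos': [0.1454, -0.5557, 0.1993], 'tool_rot': [[-0.9675, -0.0002, 0.2531], [-0.2531, 0.0016, -0.9675], [-0.0002, -1.0, -0.0017]], 'wrist_force': [0.2237, -0.1806, 0.1271], 'torque': [-0.0365, 0.0778, 0.014], 'gripper_width': 0.0855}
```

View pics/top0.png

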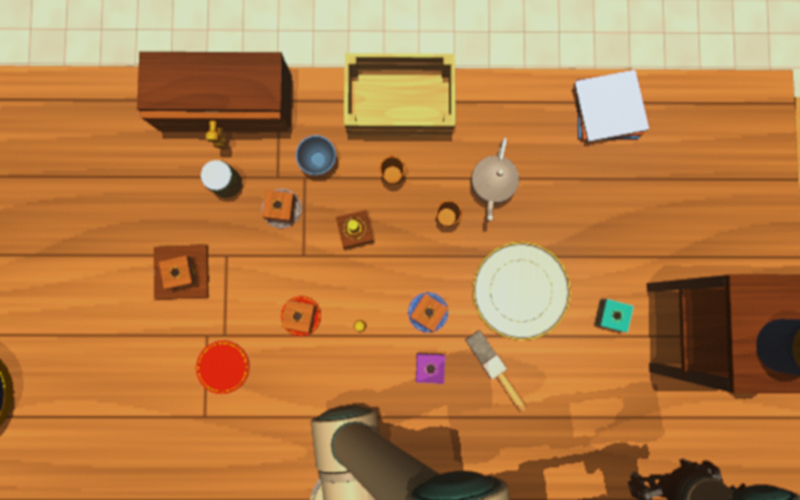

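View pics/scene0.png

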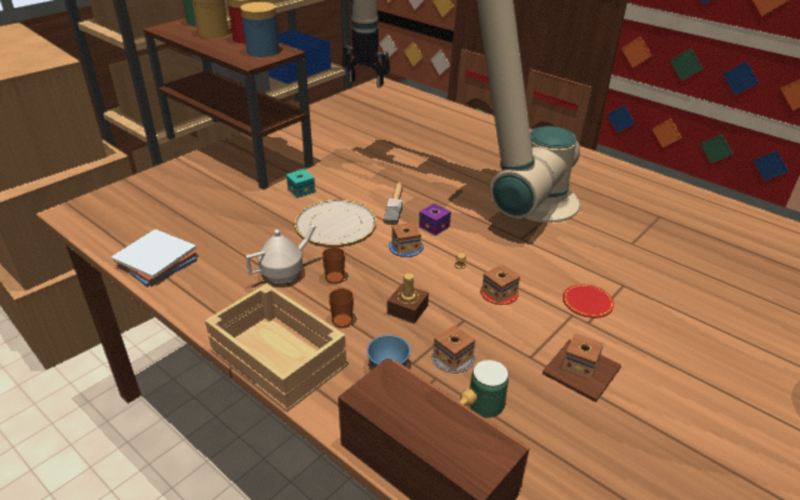

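The red mat meant is the smaller one, with a box on it at top (300,316). The other at (222,367) is larger and empty. The stand with the gauge is at (355,228), the blue-mat box at (428,312), the base at (176,272), and the tray at (521,290). Purple (430,368) and turquoise (615,316) boxes are decoys to leave alone. Next is an enlarged crop.

```bash
cat > h.py <<'E'
import numpy as np, cv2
from cell import status, eyes
from scipy.spatial.transform import Rotation as R
K={"top":(505.0698,322.365,205.711),"scene":(514.8392,321.658,204.327)}
T={"top":np.array([[0.0027,-0.9967,0.0806,0.4401],[-1,-0.0035,-0.009,-0.078],[0.0093,-0.0806,-0.9967,1.4255]]),
"scene":np.array([[-0.6561,0.4411,-0.6123,1.4716],[0.7545,0.4022,-0.5187,0.7235],[0.0174,-0.8023,-0.5967,0.9775]])}
def ray(n,u,v):
    f,cx,cy=K[n]; return T[n][:,3],T[n][:,:3]@np.array([(u-cx)/f,(v-cy)/f,1])
def pt(n,u,v,z):
    o,d=ray(n,u,v); return o+d*(z-o[2])/d[2]
def px(n,p):
    f,cx,cy=K[n]; c=T[n][:,:3].T@(np.array(p)-T[n][:,3]); return np.array([f*c[0]/c[2]+cx,f*c[1]/c[2]+cy])
def go(p,yaw=None,frm=None):
    """increment from the present pose to TCP p, with tool z (jaw axis) at angle yaw mod pi, tool down; prints"""
    o=status.get_obs(); r=np.array(o["tool_rot"]); e=np.array(o["eef_pos"]) if frm is None else np.array(frm)
    d=r.T@(np.array(p)-e); 
    if yaw is None: t=np.zeros(3)
    else:
        c=[]
        for y in(yaw,yaw+np.pi):
            z=np.array([np.cos(y),np.sin(y),0]);yy=np.array([0,0,-1.]);c.append(R.from_matrix(r.T@np.c_[np.cross(yy,z),yy,z]).as_rotvec())
        t=min(c,key=np.linalg.norm)
    print("d",np.round(d,4),"rot",np.round(t,3),"pos",np.round(o["eef_pos"],4),"q6",np.round(o["q"][5],2),"t",round(o["clock"],2),"F",np.round(o["wrist_force"],1),"w",round(o["gripper_width"],4))
def tiles(imgs,name,s=8):
    """imgs: list of (img,u,v); 48x36 px tiles in a grid of 2 columns, ticks each 10 px"""
    out=[]
    for im,u,v in imgs:
        t=cv2.resize(im[v-18:v+18,u-24:u+24,::-1],None,fx=s,fy=s,interpolation=cv2.INTER_CUBIC).copy()
        for a in range(u-24,u+24):
            if a%10==0: x=int((a-u+24.5)*s);cv2.line(t,(x,0),(x,8),(255,255,255),1);cv2.putText(t,str(a),(x-12,20),0,.4,(255,255,255),1)
        for b in range(v-18,v+18):
            if b%10==0: y=int((b-v+18.5)*s);cv2.line(t,(0,y),(8,y),(255,255,255),1);cv2.putText(t,str(b),(10,y+4),0,.4,(255,255,255),1)
        out.append(t)
    cv2.imwrite(name,np.vstack([np.hstack(out[i:i+2]) for i in range(0,len(out),2)]))
def hole(im,u,v,w=5):
    """intensity-weighted centre of the dark bore near (u,v)"""
    g=cv2.cvtColor(im,cv2.COLOR_RGB2GRAY).astype(float)[v-w:v+w+1,u-w:u+w+1]
    m=np.clip(np.percentile(g,35)-g,0,None); yy,xx=np.mgrid[v-w:v+w+1,u-w:u+w+1]
    return (m*xx).sum()/m.sum(),(m*yy).sum()/m.sum()
E
python3 - <<'E'
from h import *
t=np.load("top0.npy"); s=np.load("scene0.npy")
tiles([(t,240,253),(t,342,250),(t,284,182),(t,141,218)],"pics/tiles0.png")
tiles([(s,401,226),(s,325,190),(s,327,240),(s,467,284)],"pics/tiles1.png")
E
```

```text
(no output)
```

View pics/tiles0.png

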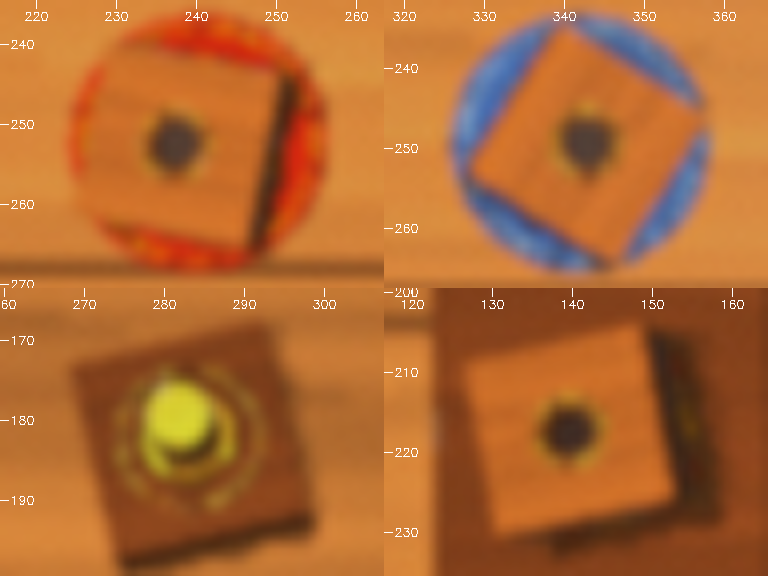

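View pics/tiles1.png

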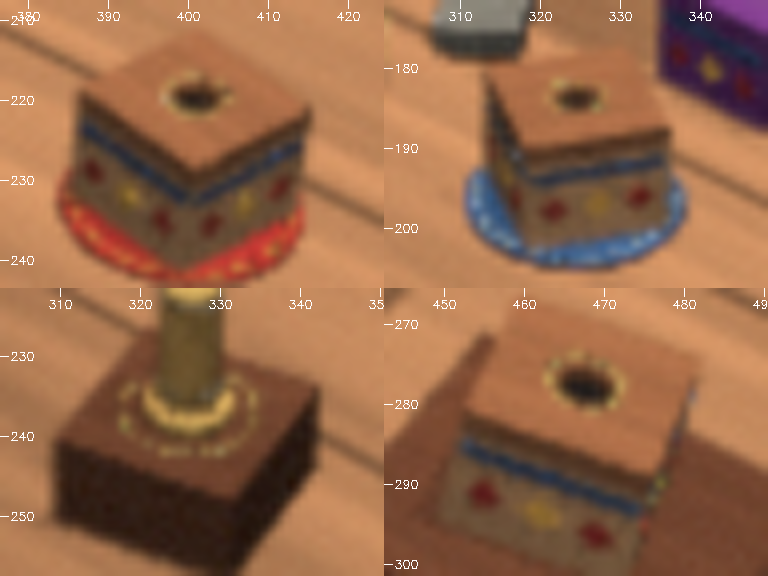

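Both tile pictures confirm the identification: smaller red mat with the box, bore at top (237.4,252.5) and scene (400.9,219.8). The other points are:
- **Blue bore:** top (343.0,249.2), scene (324.6,183.6).
- **Gauge handle top:** top (282.0,179.4).
- **Base bore:** top (139.5,217.5), scene (467.8,277.6).

```bash
python3 - <<'E'
from h import *
t=np.load("top0.npy"); s=np.load("scene0.npy")
for n,a,b,z in[("red",(237.4,252.5),(400.9,219.75),.053),("blue",(343,249.2),(324.6,183.6),.053),("base",(139.5,217.5),(467.75,277.6),.062),("stand",(283.6,182.25),(326,237.5),.04)]:
    print(n,np.round(pt("top",*a,z),4),np.round(pt("scene",*b,z),4), "auto",np.round(hole(t,*map(round,a)),1),np.round(hole(s,*map(round,b)),1))
print("handle",pt("top",282,179.4,.099).round(4),"tray",pt("top",416.7,231.7,.008).round(4))
# lid orientation by minAreaRect over ray-cast lid pixels
hsv=cv2.cvtColor(t,cv2.COLOR_RGB2HSV)
st=pt("top",283.6,182.25,.04); go([.45+0,st[1],.2],np.pi/2); 
E
```

```text
red [0.4235 0.1388 0.053 ] [0.4244 0.1394 0.053 ] auto [237.3 252.7] [401.2 219.8]
blue [ 0.4331 -0.1466  0.053 ] [ 0.4332 -0.1458  0.053 ] auto [342.9 249.4] [325.6 185.4]
base [0.5168 0.4023 0.062 ] [0.5175 0.4027 0.062 ] auto [139.5 217.5] [467.7 277.8]
stand [0.6167 0.0167 0.04  ] [0.6192 0.02   0.04  ] auto [285.6 183.7] [325.6 238.1]
handle [0.6168 0.017  0.099 ] tray [ 0.4824 -0.356   0.008 ]
d [-4.395e-01  2.000e-04 -4.767e-01] rot [0.002 0.256 0.   ] pos [ 0.1454 -0.5557  0.1993] q6 -0.12 t 0.1 F [ 0.2 -0.2  0.1] w 0.0855
```

Both cameras agree to about 1 mm. Now moving to above the gauge.

Request:
jog_arm:
  increments: "0 -.039 0 -.028 0 0 0;0 -.078 0 -.056 0 0 0;0 -.117 0 -.084 0 0 0;0 -.156 0 -.112 0 0 0;0 -.195 0 -.14 0 0 0"

```text
clock: 0.6
eef_pos: [0.2995, -0.3697, 0.1998]
tool_rot: [[-0.968, -0.0, 0.252], [-0.252, 0.0, -0.968], [-0.0, -1.0, -0.0]]
wrist_force: [0.8, -0.4, 0.5]
gripper_width: 0.0853
```

Request:
jog_arm:
  increments: "0 -.039 0 -.028 0 0 0;0 -.078 0 -.056 0 0 0;0 -.117 0 -.084 0 0 0;0 -.156 0 -.112 0 0 0;0 -.195 0 -.14 0 0 0"

```text
clock: 1.1
eef_pos: [0.4527, -0.1849, 0.1999]
tool_rot: [[-0.967, -0.0, 0.253], [-0.253, -0.0, -0.967], [0.0, -1.0, 0.0]]
wrist_force: [0.2, -1.1, 0.8]
gripper_width: 0.0854
```

Request:
jog_arm:
  increments: "0 -.039 0 -.028 0 .05 0;0 -.078 0 -.056 0 .1 0;0 -.117 0 -.084 0 .15 0;0 -.156 0 -.112 0 .2 0;0 -.195 0 -.14 0 .256 0"

```text
clock: 1.6
eef_pos: [0.6059, -0.0001, 0.1996]
tool_rot: [[-1.0, -0.001, -0.002], [0.002, -0.0, -1.0], [0.001, -1.0, 0.0]]
wrist_force: [1.1, -1.7, 0.4]
gripper_width: 0.0857
```

```bash
python3 -c "
from h import *
go([.617,.0172,.12],np.pi/2)"
```

```text
d [-0.0111  0.0796 -0.0174] rot [-0.    -0.002  0.001] pos [ 6.059e-01 -1.000e-04  1.996e-01] q6 1.46 t 1.6 F [ 1.1 -1.7  0.4] w 0.0857
```

Request:
jog_arm:
  increments: "0 -.011 .03 -.017 0 0 0;0 -.011 .07 -.017 0 0 0;0 -.011 .11 -.017 0 0 0;0 -.011 .14 -.017 0 0 0;0 -.011 .14 -.017 0 0 0"
  grip_force: 40

```text
clock: 2.1
eef_pos: [0.6117, 0.0155, 0.055]
tool_rot: [[-1.0, -0.011, 0.0], [-0.0, 0.001, -1.0], [0.011, -1.0, -0.001]]
wrist_force: [-1.2, 0.4, 1.0]
gripper_width: 0.0847
```

Request:
jog_arm:
  increments: "255 0 0 0 0 0 0;255 0 0 0 0 0 0;255 0 0 0 0 0 0;255 0 0 0 0 0 0;255 0 0 0 0 0 0"

```text
clock: 2.6
eef_pos: [0.6172, 0.0152, 0.0617]
tool_rot: [[-1.0, 0.003, -0.0], [0.0, 0.0, -1.0], [-0.003, -1.0, -0.0]]
wrist_force: [0.3, 0.5, 3.6]
gripper_width: 0.0196
```

Request:
jog_arm:
  increments: "255 0 0 0 0 0 0;255 0 0 0 0 0 0;255 0 0 0 0 0 0;255 0 0 0 0 0 0"

```text
clock: 3.0
eef_pos: [0.6174, 0.0152, 0.0617]
tool_rot: [[-1.0, 0.003, -0.0], [0.0, 0.0, -1.0], [-0.003, -1.0, -0.0]]
wrist_force: [-0.4, 1.3, 5.2]
gripper_width: 0.0189
```

Request:
jog_arm:
  increments: "255 0 -.02 0 0 0 0;255 0 -.05 0 0 0 0;255 0 -.08 0 0 0 0;255 0 -.09 0 0 0 0;255 0 -.09 0 0 0 0"

```text
clock: 3.5
eef_pos: [0.617, 0.0149, 0.1514]
tool_rot: [[-1.0, 0.003, -0.0], [0.0, -0.001, -1.0], [-0.003, -1.0, 0.001]]
wrist_force: [0.3, -0.5, -2.1]
gripper_width: 0.0194
```

```bash
python3 - <<'E'
from h import *
e=np.array(status.get_obs()["eef_pos"]); u=[px(n,e-[0,0,.03]).round().astype(int) for n in("top","scene")]; print(e,u)
t=eyes.capture("top")["img"];s=eyes.capture("scene")["img"]
tiles([(t,*u[0]),(s,*u[1])],"pics/g1.png")
go([.424,.1392,.14],np.pi/2)
E
```

```text
[0.61704085 0.01485819 0.15137297] [array([282, 178]), array([326, 213])]
d [ 0.1911  0.0091 -0.1241] rot [ 0.    -0.     0.002] pos [0.6151 0.015  0.1486] q6 1.48 t 3.6 F [-0.3 -0.4 -1.9] w 0.0196
```

View pics/g1.png

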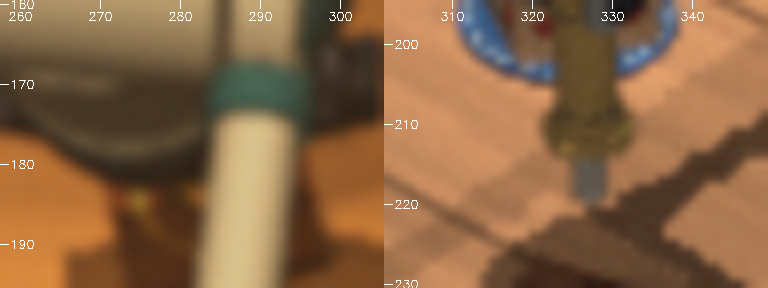

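The scene tile shows the gauge held upright, its tip near (327.5,219.2); the arm hides it in the top view.

```bash
python3 - <<'E'
from h import *
print(px("scene",[.617,.015,.105]),px("scene",[.617,.015,.131]))
for v in(218.6,219.2):
    o,d=ray("scene",327.3,v)
    for y in (.013,.015,.017): print(v,y,o+d*(y-o[1])/d[1])
go([.424,.1392,.14],np.pi/2)
E
```

```text
[325.65530935 218.21905901] [325.86659465 210.67977155]
218.6 0.013 [0.60743957 0.013      0.09698831]
218.6 0.015 [0.60987211 0.015      0.09946688]
218.6 0.017 [0.61230465 0.017      0.10194545]
219.2 0.013 [0.60735975 0.013      0.09482909]
219.2 0.015 [0.60979251 0.015      0.09731374]
219.2 0.017 [0.61222528 0.017      0.09979839]
d [ 0.1911  0.0091 -0.1241] rot [ 0.    -0.     0.002] pos [0.6151 0.015  0.1486] q6 1.48 t 3.6 F [-0.3 -0.4 -1.9] w 0.0196
```

Request:
jog_arm:
  increments: "255 .04 0 -.026 0 0 0;255 .08 0 -.052 0 0 0;255 .12 0 -.078 0 0 0;255 .16 .0 -.104 0 0 0;255 .193 .01 -.124 0 0 0"

```text
clock: 4.1
eef_pos: [0.4202, 0.14, 0.1389]
tool_rot: [[-1.0, -0.002, -0.0], [0.0, 0.0, -1.0], [0.002, -1.0, -0.0]]
wrist_force: [0.9, 0.4, -2.5]
gripper_width: 0.0196
```

Request:
jog_arm:
  increments: "255 0 .02 0 0 0 0;255 0 .02 0 0 0 0;255 0 .02 0 0 0 0"

```text
clock: 4.4
eef_pos: [0.4228, 0.1388, 0.1192]
tool_rot: [[-1.0, -0.002, -0.0], [0.0, -0.001, -1.0], [0.002, -1.0, 0.001]]
wrist_force: [0.4, 0.3, -1.5]
gripper_width: 0.0193
```

```bash
python3 - <<'E'
from h import *
t=eyes.capture("top")["img"];s=eyes.capture("scene")["img"]
tiles([(s,401,215),(t,238,250)],"pics/g2.png")
go([.424,.1392,.1],np.pi/2); print(px("scene",[.424,.1392,.075]),px("scene",[.424,.1392,.101]),px("scene",[.424,.1392,.053]))
E
```

```text
d [ 0.0004  0.0202 -0.0004] rot [-0.    -0.001 -0.   ] pos [0.4243 0.1388 0.1202] q6 1.73 t 4.5 F [ 0.6 -0.7 -1. ] w 0.0196
[401.77077027 213.69101072] [402.77640515 206.47196126] [400.93613787 219.68250195]
```

View pics/g2.png

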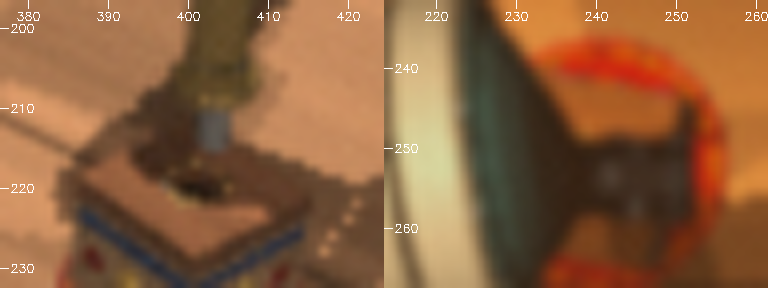

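The tip is at about (403.1,214.2) where (401.8,213.7) was expected for the bore axis. I'll shift about 3 mm along camera −x, then descend gently.

Request:
jog_arm:
  increments: "255 -.002 0 .002 0 0 0;255 -.002 .01 .002 0 0 0;255 -.002 .018 .002 0 0 0;255 -.002 .022 .002 0 0 0;255 -.002 .026 .002 0 0 0"

```text
clock: 5.0
eef_pos: [0.4249, 0.1369, 0.0933]
tool_rot: [[-1.0, -0.001, -0.0], [0.0, -0.0, -1.0], [0.001, -1.0, 0.0]]
wrist_force: [0.6, -0.8, -1.5]
gripper_width: 0.0188
```

Request:
jog_arm:
  increments: "255 0 .003 0 0 0 0;255 0 .006 0 0 0 0;255 0 .006 0 0 0 0"

```text
clock: 5.3
eef_pos: [0.425, 0.137, 0.0877]
tool_rot: [[-1.0, -0.001, -0.0], [0.0, -0.0, -1.0], [0.001, -1.0, 0.0]]
wrist_force: [-0.3, -0.1, -1.2]
gripper_width: 0.0193
```

Request:
jog_arm:
  increments: "255 0 .003 0 0 0 0;255 0 .006 0 0 0 0;255 0 .006 0 0 0 0"

```text
clock: 5.6
eef_pos: [0.4249, 0.137, 0.0817]
tool_rot: [[-1.0, -0.001, -0.0], [0.0, -0.0, -1.0], [0.001, -1.0, 0.0]]
wrist_force: [-0.2, 0.0, -2.1]
gripper_width: 0.0197
```

Request:
jog_arm:
  increments: "255 0 .003 0 0 0 0;255 0 .005 0 0 0 0;255 0 .005 0 0 0 0"

```text
clock: 5.9
eef_pos: [0.425, 0.137, 0.0768]
tool_rot: [[-1.0, -0.001, -0.0], [0.0, -0.0, -1.0], [0.001, -1.0, 0.0]]
wrist_force: [0.6, 0.5, -2.1]
gripper_width: 0.0194
```

Request:
jog_arm:
  increments: "255 0 .001 0 0 0 0;255 0 .002 0 0 0 0;255 0 .002 0 0 0 0"

```text
clock: 6.2
eef_pos: [0.4252, 0.137, 0.075]
tool_rot: [[-1.0, -0.0, -0.0], [0.0, -0.0, -1.0], [0.0, -1.0, 0.0]]
wrist_force: [-0.2, -0.2, -1.8]
gripper_width: 0.0194
```

Request:
jog_arm:
  increments: "255 0 .001 0 0 0 0;255 0 .001 0 0 0 0"

```text
clock: 6.4
eef_pos: [0.4259, 0.1373, 0.0747]
tool_rot: [[-1.0, 0.002, -0.0], [0.0, 0.0, -1.0], [-0.002, -1.0, -0.0]]
wrist_force: [-0.4, 0.2, 3.2]
gripper_width: 0.0192
```

Request:
jog_arm:
  increments: "255 0 .001 0 0 0 0;255 0 .002 0 0 0 0;255 0 .002 0 0 0 0"

```text
clock: 6.7
eef_pos: [0.4271, 0.1377, 0.0745]
tool_rot: [[-1.0, 0.004, -0.0], [0.0, 0.001, -1.0], [-0.004, -1.0, -0.001]]
wrist_force: [-2.3, 1.5, 16.0]
gripper_width: 0.0191
```

Red's box is good: the collar seated at TCP z 0.0747 with a 16 N reaction, as predicted. Next is the blue mat.

Request:
jog_arm:
  increments: "255 0 -.02 0 0 0 0;255 0 -.05 0 0 0 0;255 -.003 -.05 .048 0 0 0;255 -.005 -.05 .096 0 0 0;255 -.007 -.05 .144 0 0 0"

```text
clock: 7.2
eef_pos: [0.4322, -0.0079, 0.1223]
tool_rot: [[-1.0, 0.001, 0.002], [-0.002, -0.0, -1.0], [-0.001, -1.0, 0.0]]
wrist_force: [1.7, 0.3, -1.7]
gripper_width: 0.0196
```

Request:
jog_arm:
  increments: "255 -.001 0 .047 0 0 0;255 -.002 0 .094 0 0 0;255 -.002 0 .141 0 0 0;255 -.002 0 .141 0 0 0"

```text
clock: 7.6
eef_pos: [0.4352, -0.1541, 0.1221]
tool_rot: [[-1.0, 0.002, -0.006], [0.006, -0.004, -1.0], [-0.002, -1.0, 0.004]]
wrist_force: [0.2, 1.0, -2.0]
gripper_width: 0.0193
```

```bash
python3 -c "
from h import *
go([.4342,-.1484,.1047],np.pi/2)"
```

```text
d [ 0.001   0.0174 -0.0057] rot [-0.004 -0.006 -0.002] pos [ 0.4352 -0.1541  0.1221] q6 1.09 t 7.6 F [ 0.2  1.  -2. ] w 0.0193
```

Request:
jog_arm:
  increments: "255 0 0 0 0 0 0;255 0 0 0 0 0 0;255 0 0 0 0 0 0"

```text
clock: 7.9
eef_pos: [0.4339, -0.1465, 0.1219]
tool_rot: [[-1.0, -0.001, 0.002], [-0.002, 0.001, -1.0], [0.001, -1.0, -0.001]]
wrist_force: [-0.2, -0.0, -1.6]
gripper_width: 0.019
```

```bash
python3 -c "
from h import *
s=eyes.capture('scene')['img']; tiles([(s,325,180)],'pics/g3.png',s=12)
go([.4342,-.1484,.1047],np.pi/2); print(px('scene',[.4332,-.1462,.077]))"
```

```text
d [-0.0002  0.0173  0.0019] rot [0.    0.002 0.   ] pos [ 0.434  -0.1465  0.122 ] q6 1.09 t 7.95 F [ 0.9 -0.3 -1.3] w 0.0193
[324.64920748 177.27033653]
```

View pics/g3.png

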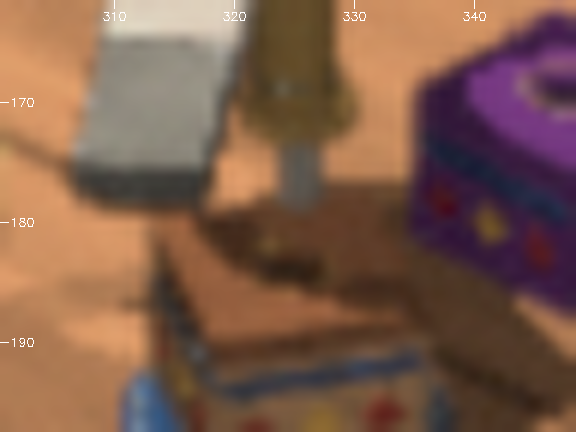

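The tip is at (325.6,178), about 1 px right of the bore axis (324.65), so I'll shift 2 mm and descend gently.

Request:
jog_arm:
  increments: "255 -.0005 0 .002 0 0 0;255 -.0005 .01 .002 0 0 0;255 -.0005 .018 .002 0 0 0;255 -.0005 .022 .002 0 0 0;255 -.0005 .024 .002 0 0 0"

```text
clock: 8.45
eef_pos: [0.4341, -0.1496, 0.0972]
tool_rot: [[-1.0, -0.002, -0.0], [0.0, 0.001, -1.0], [0.002, -1.0, -0.001]]
wrist_force: [-0.0, -0.5, -1.6]
gripper_width: 0.0191
```

Request:
jog_arm:
  increments: "255 0 .002 0 0 0 0;255 0 .004 0 0 0 0;255 0 .004 0 0 0 0"

```text
clock: 8.75
eef_pos: [0.4346, -0.15, 0.094]
tool_rot: [[-1.0, -0.0, -0.0], [0.0, -0.0, -1.0], [0.0, -1.0, 0.0]]
wrist_force: [0.3, -0.1, -2.3]
gripper_width: 0.019
```

Request:
jog_arm:
  increments: "255 0 .001 0 0 0 0;255 0 .003 0 0 0 0;255 0 .003 0 0 0 0"

```text
clock: 9.05
eef_pos: [0.4346, -0.15, 0.091]
tool_rot: [[-1.0, -0.0, -0.0], [0.0, -0.0, -1.0], [0.0, -1.0, 0.0]]
wrist_force: [0.1, -0.0, -1.0]
gripper_width: 0.0191
```

Request:
jog_arm:
  increments: "255 0 .001 0 0 0 0;255 0 .002 0 0 0 0;255 0 .002 0 0 0 0"

```text
clock: 9.35
eef_pos: [0.436, -0.1505, 0.0904]
tool_rot: [[-1.0, 0.003, -0.0], [0.0, -0.001, -1.0], [-0.003, -1.0, 0.001]]
wrist_force: [-0.3, 0.5, 7.0]
gripper_width: 0.0193
```

Request:
jog_arm:
  increments: "255 0 .001 0 0 0 0;255 0 .002 0 0 0 0;255 0 .002 0 0 0 0"

```text
clock: 9.65
eef_pos: [0.4376, -0.1512, 0.09]
tool_rot: [[-1.0, 0.006, -0.0], [0.0, -0.003, -1.0], [-0.006, -1.0, 0.003]]
wrist_force: [0.6, 0.7, 15.3]
gripper_width: 0.0197
```

Blue's box is bad: the gauge stopped about 10 mm below lid level with 15 N. Now the gauge goes back to the stand.

Request:
jog_arm:
  increments: "255 0 -.02 0 0 0 0;255 0 -.05 0 0 0 0;255 -.035 -.055 -.031 0 0 0;255 -.07 -.055 -.063 0 0 0;255 -.105 -.055 -.095 0 0 0"

```text
clock: 10.15
eef_pos: [0.5409, -0.0542, 0.1427]
tool_rot: [[-1.0, 0.001, -0.001], [0.001, -0.001, -1.0], [-0.001, -1.0, 0.001]]
wrist_force: [-0.1, -0.5, -2.1]
gripper_width: 0.0194
```

Request:
jog_arm:
  increments: "255 -.035 0 -.031 0 0 0;255 -.07 0 -.063 0 0 0;255 -.078 0 -.0705 0 0 0;255 -.078 0 -.0705 0 0 0;255 -.078 0 -.0705 0 0 0"

```text
clock: 10.65
eef_pos: [0.6163, 0.015, 0.1414]
tool_rot: [[-1.0, -0.003, 0.0], [-0.0, -0.001, -1.0], [0.003, -1.0, 0.001]]
wrist_force: [0.4, -0.5, -1.8]
gripper_width: 0.0191
```

```bash
python3 -c "
from h import *
s=eyes.capture('scene')['img']; tiles([(s,327,226)],'pics/g4.png',s=12)
go([.618,.0155,.061],np.pi/2); print(px('scene',[.617,.0177,.095]), px('scene',[.617,.0177,.04]))"
```

```text
d [-0.002   0.0808 -0.001 ] rot [-0.001 -0.001  0.002] pos [0.6161 0.0146 0.1418] q6 1.48 t 10.7 F [-0.3  0.2 -1.7] w 0.019
[326.31985522 221.48624761] [325.87417136 236.77840234]
```

View pics/g4.png

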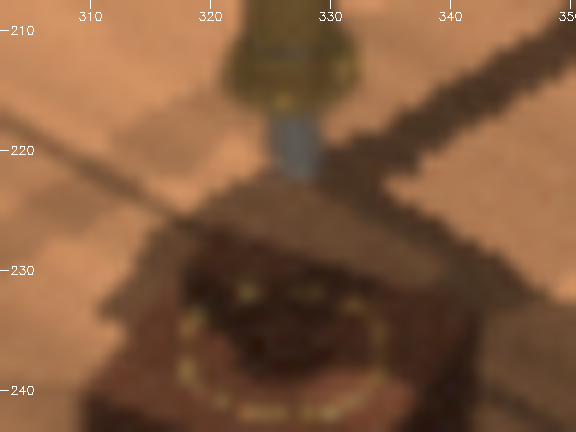

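The ring centre is at (325.8,236.8) and the tip at u≈327.25, where 326.3 was wanted. A shift of about 2 mm first, then lower.

Request:
jog_arm:
  increments: "255 -.0015 .02 .0015 0 0 0;255 -.0015 .045 .0015 0 0 0;255 -.0015 .055 .0015 0 0 0;255 -.0015 .06 .0015 0 0 0;255 -.0015 .064 .0015 0 0 0"

```text
clock: 11.2
eef_pos: [0.6192, 0.0133, 0.0785]
tool_rot: [[-1.0, 0.001, -0.001], [0.001, -0.0, -1.0], [-0.001, -1.0, 0.0]]
wrist_force: [-0.1, -0.3, -1.6]
gripper_width: 0.0194
```

Request:
jog_arm:
  increments: "255 0 .005 0 0 0 0;255 0 .01 0 0 0 0;255 0 .013 0 0 0 0;255 0 .013 0 0 0 0"

```text
clock: 11.6
eef_pos: [0.6189, 0.0141, 0.0647]
tool_rot: [[-1.0, -0.001, -0.0], [0.0, -0.0, -1.0], [0.001, -1.0, 0.0]]
wrist_force: [1.0, -1.3, -0.5]
gripper_width: 0.0193
```

Request:
jog_arm:
  increments: "255 0 .002 0 0 0 0;255 0 .003 0 0 0 0;255 0 .003 0 0 0 0"

```text
clock: 11.9
eef_pos: [0.6192, 0.014, 0.0621]
tool_rot: [[-1.0, 0.0, -0.0], [0.0, -0.0, -1.0], [-0.0, -1.0, 0.0]]
wrist_force: [1.3, 0.2, -1.3]
gripper_width: 0.0191
```

Request:
jog_arm:
  increments: "255 0 .0015 0 0 0 0;255 0 .0015 0 0 0 0;0 0 .0015 0 0 0 0;0 0 .0015 0 0 0 0;0 0 .0015 0 0 0 0"

```text
clock: 12.4
eef_pos: [0.6191, 0.0139, 0.0604]
tool_rot: [[-1.0, -0.0, -0.0], [0.0, -0.0, -1.0], [0.0, -1.0, 0.0]]
wrist_force: [0.2, -0.6, -1.5]
gripper_width: 0.0625
```

Request:
jog_arm:
  increments: "0 0 0 0 0 0 0;0 0 0 0 0 0 0;0 0 0 0 0 0 0"

```text
clock: 12.7
eef_pos: [0.6191, 0.014, 0.0605]
tool_rot: [[-1.0, -0.0, -0.0], [0.0, -0.0, -1.0], [0.0, -1.0, 0.0]]
wrist_force: [0.8, 0.2, -0.1]
gripper_width: 0.0853
```

Request:
jog_arm:
  increments: "0 0 -.03 0 0 0 0;0 0 -.07 0 0 0 0;0 0 -.1 0 0 0 0;0 .03 -.1 -.03 0 0 0;0 .06 -.1 -.06 0 0 0"

```text
clock: 13.2
eef_pos: [0.56, 0.0741, 0.1618]
tool_rot: [[-1.0, 0.003, -0.002], [0.002, 0.0, -1.0], [-0.003, -1.0, -0.0]]
wrist_force: [-0.6, -0.0, -0.5]
gripper_width: 0.0853
```

```bash
python3 -c "
from h import *
s=eyes.capture('scene')['img']; tiles([(s,327,230)],'pics/g5.png',s=8)
go([.425,.137,.13],np.radians(80.3))"
```

```text
d [ 0.1268  0.0321 -0.0576] rot [0.004 0.17  0.007] pos [0.552  0.0794 0.161 ] q6 1.58 t 13.25 F [-6.8  3.  -0.8] w 0.0854
```

View pics/g5.png

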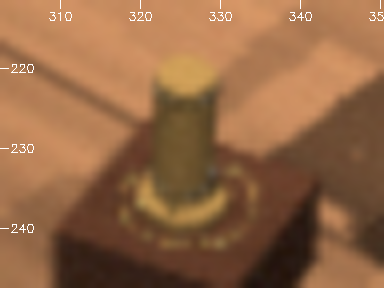

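The gauge is hanging in its stand again. Next is the red-mat box.

Request:
jog_arm:
  increments: "0 .045 .01 -.021 0 .06 0;0 .09 .03 -.042 0 .12 0;0 .134 .05 -.063 0 .17 0;0 .134 .06 -.063 0 .17 0;0 .134 .06 -.063 0 .17 0"

```text
clock: 13.75
eef_pos: [0.422, 0.1373, 0.0993]
tool_rot: [[-0.986, -0.004, -0.167], [0.167, -0.001, -0.986], [0.004, -1.0, 0.001]]
wrist_force: [-0.4, 0.0, 0.4]
gripper_width: 0.0852
```

Request:
jog_arm:
  increments: "0 0 .03 0 0 0 0;0 0 .06 0 0 0 0;0 0 .085 0 0 0 0;0 0 .085 0 0 0 0"
  grip_force: 30

```text
clock: 14.15
eef_pos: [0.4247, 0.1363, 0.0137]
tool_rot: [[-0.985, -0.004, -0.17], [0.17, -0.001, -0.985], [0.004, -1.0, 0.002]]
wrist_force: [-0.6, -0.5, -0.3]
gripper_width: 0.0855
```

Request:
jog_arm:
  increments: "255 0 0 0 0 0 0;255 0 0 0 0 0 0;255 0 0 0 0 0 0;255 0 0 0 0 0 0;255 0 0 0 0 0 0"

```text
clock: 14.65
eef_pos: [0.429, 0.1353, 0.0205]
tool_rot: [[-0.986, 0.008, -0.167], [0.167, -0.003, -0.986], [-0.009, -1.0, 0.002]]
wrist_force: [-3.6, -10.1, 29.0]
gripper_width: 0.0428
```

```bash
python3 -c "
from h import *
s=eyes.capture('scene')['img']; tiles([(s,401,225)],'pics/g6.png',s=8)
go([.425,.137,.13],np.radians(80.3))"
```

```text
d [ 0.0033 -0.1096 -0.0008] rot [-0.001  0.001 -0.009] pos [0.429  0.1353 0.0205] q6 1.9 t 14.7 F [-4.1 -9.1 27.5] w 0.0427
```

View pics/g6.png

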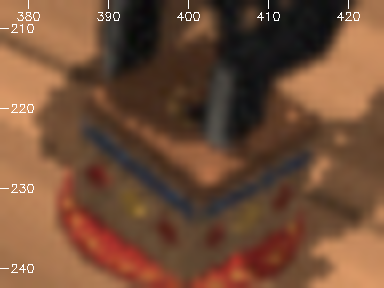

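The fingers appear to be on or above the lid, with 29 N of reaction. Checking by projection before moving.

```bash
python3 -c "
from h import *
for a in((403.75,224.6),(391.25,215.9)):
  for z in(.02,.053,.065): print(a,z,pt('scene',*a,z).round(3))
o=status.get_obs();e=np.array(o['eef_pos']);zz=np.array(o['tool_rot'])[:,2]
for k in(-1,1):
  for z in (.02,.053): 
    p=e+zz*k*.0215;p[2]=z; print(k,z,p.round(3),px('scene',p).round(1))
t=eyes.capture('top');s=eyes.capture('scene')['img']
big=cv2.resize(s[185:260,355:455,::-1],None,fx=8,fy=8,interpolation=cv2.INTER_CUBIC)
cv2.imwrite('pics/g7.png',big)"
```

```text
(403.75, 224.6) 0.02 [0.401 0.138 0.02 ]
(403.75, 224.6) 0.053 [0.438 0.158 0.053]
(403.75, 224.6) 0.065 [0.451 0.165 0.065]
(391.25, 215.9) 0.02 [0.391 0.086 0.02 ]
(391.25, 215.9) 0.053 [0.428 0.108 0.053]
(391.25, 215.9) 0.065 [0.442 0.116 0.065]
-1 0.02 [0.433 0.157 0.02 ] [403.  232.4]
-1 0.053 [0.433 0.157 0.053] [404.3 223.6]
1 0.02 [0.425 0.114 0.02 ] [392.4 225.1]
1 0.053 [0.425 0.114 0.053] [393.5 216.3]
```

View pics/g7.png

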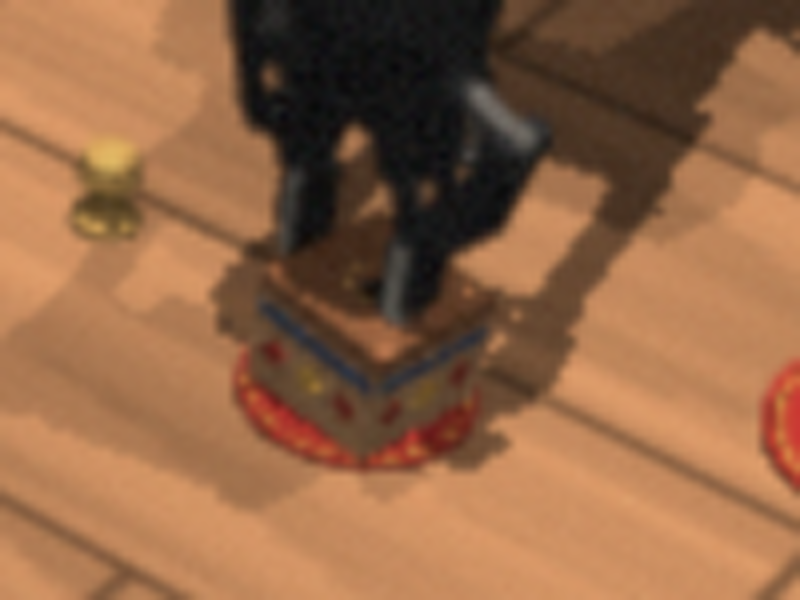

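Confirmed: the fingertips stand on the lid, about 32 mm above the reported TCP at this opening, so reported z reads lower than the real tips. I'll lift, open and grip with a lower command.

Request:
jog_arm:
  increments: "255 0 -.02 0 0 0 0;255 0 -.05 0 0 0 0;0 0 -.05 0 0 0 0;0 0 -.05 0 0 0 0;0 0 -.05 0 0 0 0"

```text
clock: 15.3
eef_pos: [0.4249, 0.137, 0.0655]
tool_rot: [[-0.986, -0.0, -0.169], [0.169, -0.0, -0.986], [0.0, -1.0, 0.0]]
wrist_force: [0.2, 0.1, -0.2]
gripper_width: 0.0544
```

Request:
jog_arm:
  increments: "0 0 0 0 0 0 0;0 0 0 0 0 0 0;0 0 0 0 0 0 0"

```text
clock: 15.6
eef_pos: [0.4248, 0.137, 0.065]
tool_rot: [[-0.986, -0.001, -0.169], [0.169, -0.0, -0.986], [0.001, -1.0, 0.001]]
wrist_force: [0.1, -0.2, 0.3]
gripper_width: 0.0852
```

```bash
python3 - <<'E'
from h import *
import numpy as np
s=eyes.capture('scene')['img']; s0=np.load('scene0.npy')
go([.425,.137,.0],np.radians(80.3))
# shift of box front faces + mat-free region between initial and now
for (x0,x1,y0,y1) in((388,415,222,238),(390,402,222,236),(402,414,222,236)):
    a=cv2.cvtColor(s0,7)[y0:y1,x0:x1];b=cv2.cvtColor(s,7)[y0-6:y1+6,x0-6:x1+6]
    r=cv2.matchTemplate(b,a,cv2.TM_CCOEFF_NORMED);print(cv2.minMaxLoc(r)[1],np.array(cv2.minMaxLoc(r)[3])-6)
    j=cv2.minMaxLoc(r)[3]; print(r[max(j[1]-1,0):j[1]+2,max(j[0]-1,0):j[0]+2].round(2).tolist())
E
```

```text
d [-0.0001  0.0651 -0.    ] rot [-0.    -0.001  0.001] pos [0.4249 0.137  0.0651] q6 1.9 t 15.65 F [-0.6 -0.4  0.1] w 0.0854
0.661108672618866 [0 0]
[[0.4000000059604645, 0.4000000059604645, 0.33000001311302185], [0.5400000214576721, 0.6600000262260437, 0.6299999952316284], [0.5099999904632568, 0.6299999952316284, 0.6299999952316284]]
0.8803204298019409 [1 1]
[[0.8600000143051147, 0.7900000214576721, 0.6100000143051147], [0.7599999904632568, 0.8799999952316284, 0.8600000143051147], [0.4699999988079071, 0.6600000262260437, 0.7799999713897705]]
0.6401760578155518 [-2  2]
[[0.5299999713897705, 0.6000000238418579, 0.6399999856948853], [0.6399999856948853, 0.6399999856948853, 0.5799999833106995], [0.47999998927116394, 0.4300000071525574, 0.3700000047683716]]
```

Request:
jog_arm:
  increments: "0 0 .03 0 0 0 0;0 0 .045 0 0 0 0;0 0 .052 0 0 0 0;0 0 .056 0 0 0 0"

```text
clock: 16.05
eef_pos: [0.425, 0.137, 0.0089]
tool_rot: [[-0.986, -0.001, -0.169], [0.169, -0.0, -0.986], [0.001, -1.0, 0.0]]
wrist_force: [0.2, -0.1, 0.3]
gripper_width: 0.0856
```

Request:
jog_arm:
  increments: "0 0 .006 0 0 0 0;0 0 .012 0 0 0 0;0 0 .017 0 0 0 0;0 0 .017 0 0 0 0"

```text
clock: 16.45
eef_pos: [0.4248, 0.137, -0.0079]
tool_rot: [[-0.986, -0.001, -0.169], [0.169, -0.0, -0.986], [0.001, -1.0, 0.0]]
wrist_force: [-0.5, 0.6, 0.4]
gripper_width: 0.0855
```

Request:
jog_arm:
  increments: "255 0 0 0 0 0 0;255 0 0 0 0 0 0;255 0 0 0 0 0 0;255 0 0 0 0 0 0"

```text
clock: 16.85
eef_pos: [0.4259, 0.1374, -0.0069]
tool_rot: [[-0.985, 0.002, -0.17], [0.17, 0.001, -0.985], [-0.001, -1.0, -0.001]]
wrist_force: [0.4, 2.5, 4.6]
gripper_width: 0.0595
```

Request:
jog_arm:
  increments: "255 0 -.01 0 0 0 0;255 0 -.045 0 0 0 0;255 0 -.085 0 0 0 0;255 -.007 -.085 -.043 0 0 0;255 -.015 -.085 -.088 0 0 0"
  grip_force: 50

```text
clock: 17.35
eef_pos: [0.4557, 0.2211, 0.0797]
tool_rot: [[-0.985, 0.003, -0.172], [0.172, -0.0, -0.985], [-0.003, -1.0, -0.0]]
wrist_force: [0.6, 0.2, -1.3]
gripper_width: 0.059
```

```bash
python3 - <<'E'
from h import *
t=np.load('top0.npy')
def fit(u,v,z,name):
    im=t[v-22:v+23,u-22:u+23]; big=cv2.resize(im,None,fx=8,fy=8,interpolation=cv2.INTER_CUBIC).astype(int)
    ref=t[v+6:v+8,u+2:u+8].reshape(-1,3).mean(0)
    m=(np.abs(big-ref).sum(2)<70).astype(np.uint8); m=cv2.morphologyEx(m,cv2.MORPH_CLOSE,np.ones((50,50)));m=cv2.morphologyEx(m,cv2.MORPH_OPEN,np.ones((40,40)))
    c=max(cv2.findContours(m,0,1)[0],key=cv2.contourArea)[:,0].astype(float)
    w=np.array([pt("top",u-22+(a+.5)/8-.5,v-22+(b+.5)/8-.5,z)[:2] for a,b in c],np.float32)
    print(name,ref.round(),cv2.minAreaRect(w*1000))
fit(140,217,.062,"base");fit(238,253,.053,"red");fit(343,249,.053,"blue")
go([.518,.4003,.077],np.radians(-78.2))
E
```

```text
base [203. 110.  40.] ((519.5349731445312, 415.71710205078125), (121.59412384033203, 91.19388580322266), 2.0235626697540283)
red [204. 110.  41.] ((422.3171081542969, 137.40061950683594), (120.77043151855469, 122.66232299804688), 0.17148876190185547)
blue [206. 114.  46.] ((433.8414001464844, -146.8594970703125), (121.15633392333984, 122.04573059082031), 0.17474450170993805)
d [-0.0306  0.0029 -0.1873] rot [-0.    -0.379 -0.003] pos [0.4557 0.2211 0.0797] q6 2.06 t 17.35 F [ 0.6  0.2 -1.3] w 0.059
```

Request:
jog_arm:
  increments: "255 -.007 0 -.04 0 -.075 0;255 -.014 0 -.08 0 -.15 0;255 -.021 0 -.12 0 -.225 0;255 -.027 0 -.16 0 -.3 0;255 -.032 0 -.187 0 -.375 0"

```text
clock: 17.85
eef_pos: [0.5183, 0.4022, 0.0773]
tool_rot: [[-0.978, -0.0, 0.208], [-0.208, -0.0, -0.978], [0.0, -1.0, 0.0]]
wrist_force: [0.2, -0.1, -1.4]
gripper_width: 0.0592
```

Request:
jog_arm:
  increments: "255 0 0 0 0 0 0;255 0 0 0 0 0 0;255 0 0 0 0 0 0"

```text
clock: 18.15
eef_pos: [0.5172, 0.3986, 0.0772]
tool_rot: [[-0.979, -0.002, 0.203], [-0.203, -0.002, -0.979], [0.002, -1.0, 0.002]]
wrist_force: [-0.1, -0.3, -2.1]
gripper_width: 0.0589
```

```bash
python3 - <<'E'
from h import *
t=np.load('top0.npy')
def ori(u,v,n,r0=8.5,r1=15):
    im=cv2.cvtColor(t,7).astype(np.float32);gx=cv2.Sobel(im,5,1,0);gy=cv2.Sobel(im,5,0,1)
    yy,xx=np.mgrid[:400,:640];d=np.hypot(xx-u,yy-v);k=(d>r0)&(d<r1)
    # world direction of the gradient: x=-v, y=-u ; 4-fold mean
    z=(-gy-1j*gx)[k]; m=np.abs(z)**2; a=np.angle((m*np.exp(4j*np.angle(z))).sum())/4
    print(n,np.degrees(a))
ori(139.5,217.5,"base");ori(237.4,252.5,"red");ori(343,249.2,"blue")
go([.518,.4003,.077],np.radians(-78.2))
E
```

```text
base 11.461256
red -10.32878
blue -29.95451
d [-0.0012  0.0002 -0.0015] rot [-0.002 -0.002  0.002] pos [0.5172 0.3986 0.0772] q6 1.92 t 18.15 F [-0.1 -0.3 -2.1] w 0.0589
```

Request:
jog_arm:
  increments: "255 0 .008 0 0 0 0;255 0 .016 0 0 0 0;255 0 .02 0 0 0 0;255 0 .022 0 0 0 0;255 0 .022 0 0 0 0"

```text
clock: 18.65
eef_pos: [0.5179, 0.3997, 0.055]
tool_rot: [[-0.979, -0.001, 0.203], [-0.203, -0.001, -0.979], [0.001, -1.0, 0.0]]
wrist_force: [-0.3, -0.6, -2.0]
gripper_width: 0.0595
```

Request:
jog_arm:
  increments: "255 0 .001 0 0 0 0;255 0 .002 0 0 0 0;255 0 .002 0 0 0 0"

```text
clock: 18.95
eef_pos: [0.5181, 0.4002, 0.0536]
tool_rot: [[-0.979, 0.0, 0.203], [-0.203, -0.0, -0.979], [-0.0, -1.0, 0.0]]
wrist_force: [-0.0, 0.7, -2.8]
gripper_width: 0.059
```

Request:
jog_arm:
  increments: "255 0 .001 0 0 0 0;255 0 .0015 0 0 0 0;255 0 .0015 0 0 0 0"

```text
clock: 19.25
eef_pos: [0.5182, 0.4002, 0.0523]
tool_rot: [[-0.979, 0.0, 0.203], [-0.203, 0.0, -0.979], [-0.0, -1.0, -0.0]]
wrist_force: [0.3, -0.0, 0.4]
gripper_width: 0.059
```

Request:
jog_arm:
  increments: "255 0 .0005 0 0 0 0;0 0 .0005 0 0 0 0;0 0 .0005 0 0 0 0;0 0 .0005 0 0 0 0;0 0 .0005 0 0 0 0"

```text
clock: 19.75
eef_pos: [0.5182, 0.4001, 0.0515]
tool_rot: [[-0.979, 0.0, 0.203], [-0.203, -0.0, -0.979], [-0.0, -1.0, 0.0]]
wrist_force: [0.4, -0.1, -0.5]
gripper_width: 0.0858
```

Request:
jog_arm:
  increments: "0 0 -.03 0 0 0 0;0 0 -.07 0 0 0 0;0 0 -.11 0 0 0 0;0 .03 -.11 .035 0 0 0;0 .05 -.11 .08 0 0 0"

```text
clock: 20.25
eef_pos: [0.4854, 0.3125, 0.1632]
tool_rot: [[-0.978, 0.003, 0.206], [-0.206, 0.002, -0.978], [-0.003, -1.0, -0.001]]
wrist_force: [1.0, -1.6, 0.3]
gripper_width: 0.0855
```

Request:
jog_arm:
  increments: "0 .015 0 .045 0 0 0;0 .03 0 .09 0 0 0;0 .045 0 .135 0 0 0"

```text
clock: 20.55
eef_pos: [0.4683, 0.1687, 0.1617]
tool_rot: [[-0.979, 0.001, 0.204], [-0.204, -0.0, -0.979], [-0.001, -1.0, 0.0]]
wrist_force: [1.2, -1.3, -0.3]
gripper_width: 0.0857
```

```bash
python3 - <<'E'
from h import *
t=eyes.capture('top')['img'];s=eyes.capture('scene')['img']
z=.112
for n,im in(("top",t),("scene",s)):
    u,v=px(n,[.517,.4025,z]).round().astype(int); h=hole(im,u,v,5); h=hole(im,*np.round(h).astype(int),5); print(n,(u,v),np.round(h,2),pt(n,*h,z).round(4))
go([.4345,-.150,.077],np.radians(-31))
u=px("top",[.517,.4025,.112]).round().astype(int);w=px("scene",[.517,.4025,.1]).round().astype(int)
tiles([(t,*u),(s,*w)],"pics/g8.png")
E
```

```text
top (np.int64(133), np.int64(216)) [132.63 215.65] [0.5187 0.4027 0.112 ]
scene (np.int64(472), np.int64(263)) [470.53 262.17] [0.5164 0.3994 0.112 ]
d [0.0948 0.0857 0.3023] rot [-0.002 -0.83   0.003] pos [0.4675 0.1653 0.1617] q6 1.57 t 20.65 F [ 0.2  0.9 -0.1] w 0.0853
```

Numeric check: the stacked bore lies within about 2 mm of the base bore in both views. Next, the blue box goes to the tray.

Request:
jog_arm:
  increments: "0 .014 0 .045 0 0 0;0 .028 0 .09 0 0 0;0 .043 0 .135 0 0 0;0 .057 0 .18 0 0 0;0 .072 0 .225 0 0 0"

```text
clock: 21.15
eef_pos: [0.4444, -0.0658, 0.1619]
tool_rot: [[-0.979, 0.001, 0.204], [-0.204, 0.0, -0.979], [-0.001, -1.0, 0.0]]
wrist_force: [0.0, 0.1, -0.7]
gripper_width: 0.0851
```

Request:
jog_arm:
  increments: "0 .013 .02 .041 0 -.145 0;0 .0265 .04 .082 0 -.29 0;0 .0265 .06 .082 0 -.435 0;0 .0265 .08 .082 0 -.58 0;0 .0265 .085 .082 0 -.725 0"

```text
clock: 21.65
eef_pos: [0.4337, -0.1498, 0.0745]
tool_rot: [[-0.6, -0.003, 0.8], [-0.8, 0.002, -0.6], [0.0, -1.0, -0.004]]
wrist_force: [0.6, 0.5, -0.1]
gripper_width: 0.0856
```

Request:
jog_arm:
  increments: "0 0 0 0 0 -.1 0;0 0 0 0 0 -.1 0;0 0 0 0 0 -.1 0;0 0 0 0 0 -.1 0"

```text
clock: 22.05
eef_pos: [0.4353, -0.1502, 0.0769]
tool_rot: [[-0.522, 0.001, 0.853], [-0.853, -0.0, -0.522], [-0.0, -1.0, 0.001]]
wrist_force: [0.2, 0.7, -0.1]
gripper_width: 0.0851
```

```bash
python3 - <<'E'
from h import *
go([.4345,-.150,-.008],np.radians(-30.5))
E
```

```text
d [ 0.0002  0.0849 -0.0009] rot [-0.001 -0.017 -0.   ] pos [ 0.4353 -0.1502  0.0769] q6 0.07 t 22.05 F [ 0.2  0.7 -0.1] w 0.0851
```

Request:
jog_arm:
  increments: "0 0 .03 0 0 -.017 0;0 0 .055 0 0 -.017 0;0 0 .065 0 0 -.017 0;0 0 .075 0 0 -.017 0;0 0 .085 0 0 -.017 0"

```text
clock: 22.55
eef_pos: [0.4357, -0.1507, -0.0084]
tool_rot: [[-0.507, 0.002, 0.862], [-0.862, -0.001, -0.507], [-0.0, -1.0, 0.002]]
wrist_force: [0.9, -0.2, -0.1]
gripper_width: 0.0855
```

Request:
jog_arm:
  increments: "255 0 0 0 0 0 0;255 0 0 0 0 0 0;255 0 0 0 0 0 0;255 0 0 0 0 0 0"

```text
clock: 22.95
eef_pos: [0.4354, -0.1506, -0.0079]
tool_rot: [[-0.507, 0.001, 0.862], [-0.862, -0.001, -0.507], [-0.0, -1.0, 0.002]]
wrist_force: [-0.3, 0.2, -0.6]
gripper_width: 0.059
```

Request:
jog_arm:
  increments: "255 0 -.015 0 0 0 0;255 0 -.045 0 0 0 0;255 0 -.06 0 0 0 0;255 0 -.06 0 0 0 0"

```text
clock: 23.35
eef_pos: [0.4369, -0.1514, 0.0537]
tool_rot: [[-0.507, 0.005, 0.862], [-0.862, -0.003, -0.507], [-0.0, -1.0, 0.006]]
wrist_force: [0.3, -0.6, -2.5]
gripper_width: 0.059
```

```bash
python3 - <<'E'
from h import *
go([.483,-.358,.052])
E
```

```text
d [0.1548 0.0026 0.1444] rot [0. 0. 0.] pos [ 0.4369 -0.1514  0.0537] q6 0.05 t 23.35 F [ 0.3 -0.6 -2.5] w 0.059
```

Request:
jog_arm:
  increments: "255 .031 0 .029 0 0 0;255 .062 0 .058 0 0 0;255 .093 0 .087 0 0 0;255 .124 0 .116 0 0 0;255 .155 0 .144 0 0 0"

```text
clock: 23.85
eef_pos: [0.4802, -0.3582, 0.0501]
tool_rot: [[-0.507, -0.001, 0.862], [-0.862, 0.001, -0.507], [-0.001, -1.0, -0.002]]
wrist_force: [-0.3, 0.6, -1.9]
gripper_width: 0.0593
```

Request:
jog_arm:
  increments: "255 0 0 0 0 0 0;255 0 .02 0 0 0 0;255 0 .04 0 0 0 0;255 0 .05 0 0 0 0;255 0 .054 0 0 0 0"

```text
clock: 24.35
eef_pos: [0.4793, -0.3556, -0.0044]
tool_rot: [[-0.506, -0.003, 0.862], [-0.862, 0.003, -0.506], [-0.001, -1.0, -0.004]]
wrist_force: [0.0, 0.3, -2.7]
gripper_width: 0.059
```

Request:
jog_arm:
  increments: "255 0 .002 0 0 0 0;255 0 .004 0 0 0 0;255 0 .004 0 0 0 0"

```text
clock: 24.65
eef_pos: [0.4809, -0.3571, -0.0059]
tool_rot: [[-0.506, 0.001, 0.862], [-0.862, -0.001, -0.506], [0.0, -1.0, 0.001]]
wrist_force: [-0.4, 0.3, -2.6]
gripper_width: 0.0591
```

Request:
jog_arm:
  increments: "255 0 .001 0 0 0 0;255 0 .0015 0 0 0 0;255 0 .0015 0 0 0 0"

```text
clock: 24.95
eef_pos: [0.4809, -0.3573, -0.007]
tool_rot: [[-0.507, 0.001, 0.862], [-0.862, -0.001, -0.506], [0.0, -1.0, 0.001]]
wrist_force: [0.3, -0.1, 2.1]
gripper_width: 0.0592
```

Touching the tray floor, so release, retreat and look.

Request:
jog_arm:
  increments: "0 0 0 0 0 0 0;0 0 0 0 0 0 0;0 0 0 0 0 0 0;0 0 0 0 0 0 0"

```text
clock: 25.35
eef_pos: [0.4805, -0.357, -0.0079]
tool_rot: [[-0.507, 0.0, 0.862], [-0.862, -0.0, -0.507], [0.0, -1.0, 0.0]]
wrist_force: [-0.9, -0.0, -0.3]
gripper_width: 0.0856
```

Request:
jog_arm:
  increments: "0 0 -.04 0 0 0 0;0 0 -.09 0 0 0 0;0 0 -.14 0 0 0 0;0 .02 -.18 -.02 0 0 0;0 .04 -.21 -.04 0 0 0"

```text
clock: 25.85
eef_pos: [0.4262, -0.3718, 0.2052]
tool_rot: [[-0.505, 0.003, 0.863], [-0.863, -0.003, -0.505], [0.001, -1.0, 0.004]]
wrist_force: [-0.6, -1.3, 0.0]
gripper_width: 0.0854
```

Request:
jog_arm:
  increments: "0 .044 0 -.01 0 0 0;0 .09 0 -.02 0 0 0;0 .13 0 -.03 0 0 0;0 .17 0 -.04 0 0 0;0 .17 0 -.04 0 0 0"

```text
clock: 26.35
eef_pos: [0.3014, -0.5013, 0.2018]
tool_rot: [[-0.511, -0.002, 0.86], [-0.86, -0.002, -0.511], [0.003, -1.0, -0.001]]
wrist_force: [-0.1, 0.1, -0.5]
gripper_width: 0.0856
```

```bash
python3 - <<'E'
from h import *
t=eyes.capture('top')['img'];s=eyes.capture('scene')['img']
for n,im in(("top",t),("scene",s)):
  for nm,p in(("stack",[.517,.4015,.112]),("tray",[.482,-.355,.054])):
    u,v=px(n,p).round().astype(int); h=hole(im,u,v,5); h=hole(im,*np.round(h).astype(int),5); print(n,nm,(u,v),np.round(h,2),pt(n,*h,p[2]).round(4))
tg=[(t,px("top",[.517,.4025,.112]).round().astype(int)),(s,px("scene",[.517,.4025,.08]).round().astype(int)),(t,px("top",[.482,-.355,.05]).round().astype(int)),(s,px("scene",[.482,-.355,.03]).round().astype(int))]
tiles([(i,*u) for i,u in tg],"pics/g9.png"); go([.4,-.3,.2])
# other things: difference from the first pictures
d=np.abs(t.astype(int)-np.load("top0.npy").astype(int)).sum(2)>90
n,l,st,c=cv2.connectedComponentsWithStats(cv2.morphologyEx(d.astype(np.uint8),2,np.ones((2,2))))
print([(st[i][:5].tolist()) for i in range(1,n) if st[i][4]>15])
E
```

```text
top stack (np.int64(133), np.int64(216)) [134.12 216.89] [0.5155 0.3987 0.112 ]
top tray (np.int64(420), np.int64(231)) [419.79 231.19] [ 0.4824 -0.3554  0.054 ]
scene stack (np.int64(471), np.int64(263)) [470.56 262.17] [0.5164 0.3994 0.112 ]
scene tray (np.int64(268), np.int64(166)) [268.95 170.9 ] [ 0.5018 -0.3279  0.054 ]
d [-0.2188  0.002  -0.0183] rot [0. 0. 0.] pos [ 0.3044 -0.4977  0.2018] q6 -0.61 t 26.45 F [0.2 0.3 0.4] w 0.0852
[[146, 206, 8, 23, 115], [124, 209, 7, 22, 94], [133, 215, 5, 7, 30], [139, 216, 6, 6, 31], [404, 218, 31, 31, 615], [329, 236, 30, 30, 555], [228, 242, 26, 24, 494], [289, 281, 351, 119, 18413], [528, 291, 6, 7, 30], [267, 323, 39, 15, 274], [227, 329, 73, 67, 1820], [312, 328, 34, 17, 324], [262, 333, 11, 5, 32], [348, 342, 21, 22, 315], [315, 350, 29, 6, 93], [261, 363, 37, 37, 493], [258, 386, 9, 14, 86]]
```

View pics/g9.png

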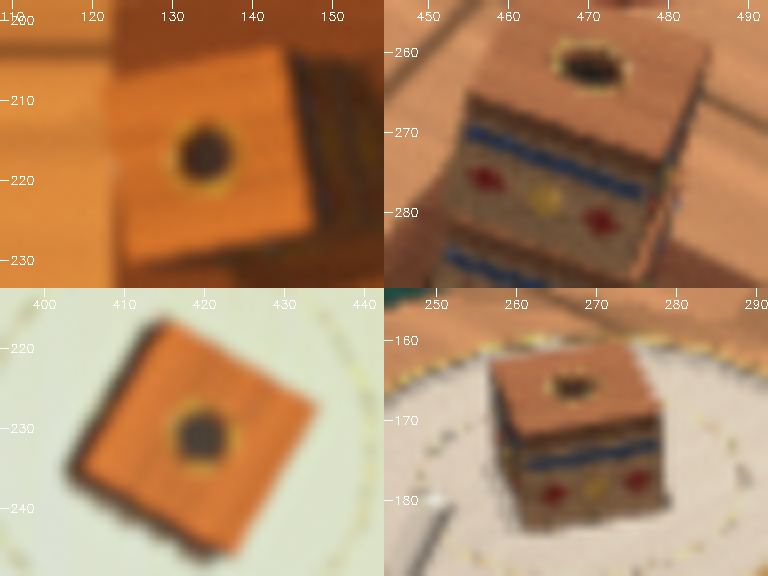

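Last picture: the stack's bore is at top (134.1,216.9) and scene (470.6,262.2), and the tray box stands upright at top (419.8,231.2). Both clean views put the upper box about (−1, −3.5) mm off the base. There is time, so I'll regrasp it and mend that.

Request:
jog_arm:
  increments: "0 -.044 0 -.0136 0 0 0;0 -.088 0 -.0272 0 0 0;0 -.132 0 -.0408 0 0 0;0 -.176 0 -.0544 0 0 0;0 -.22 0 -.068 0 0 0"

```text
clock: 26.95
eef_pos: [0.3586, -0.27, 0.2021]
tool_rot: [[-0.505, 0.001, 0.863], [-0.863, 0.001, -0.505], [-0.001, -1.0, 0.0]]
wrist_force: [2.0, 0.0, 0.3]
gripper_width: 0.0856
```

Request:
jog_arm:
  increments: "0 -.044 0 -.0136 0 0 0;0 -.088 0 -.0272 0 0 0;0 -.132 0 -.0408 0 0 0;0 -.176 0 -.0544 0 0 0;0 -.22 0 -.068 0 0 0"

```text
clock: 27.45
eef_pos: [0.4105, -0.0458, 0.2023]
tool_rot: [[-0.505, 0.001, 0.863], [-0.863, 0.0, -0.505], [-0.001, -1.0, 0.001]]
wrist_force: [0.5, 0.1, 0.2]
gripper_width: 0.0852
```

Request:
jog_arm:
  increments: "0 -.044 0 -.0136 0 0 0;0 -.088 0 -.0272 0 0 0;0 -.132 0 -.0408 0 0 0;0 -.176 0 -.0544 0 0 0;0 -.22 0 -.068 0 0 0"

```text
clock: 27.95
eef_pos: [0.4625, 0.1784, 0.2023]
tool_rot: [[-0.504, 0.0, 0.864], [-0.864, 0.0, -0.504], [-0.0, -1.0, -0.0]]
wrist_force: [0.7, 0.1, -0.3]
gripper_width: 0.0856
```

Request:
jog_arm:
  increments: "0 -.044 0 -.0136 0 .14 0;0 -.088 0 -.0272 0 .28 0;0 -.132 0 -.0408 0 .42 0;0 -.176 0 -.0544 0 .56 0;0 -.22 0 -.068 0 .7 0"

```text
clock: 28.45
eef_pos: [0.5147, 0.4024, 0.2021]
tool_rot: [[-0.944, -0.001, 0.33], [-0.33, 0.0, -0.944], [0.0, -1.0, -0.0]]
wrist_force: [1.8, -0.7, 0.0]
gripper_width: 0.0853
```

Request:
jog_arm:
  increments: "0 0 0 0 0 .13 0;0 0 0 0 0 .13 0;0 0 0 0 0 .13 0;0 0 0 0 0 .13 0"

```text
clock: 28.85
eef_pos: [0.5156, 0.3987, 0.2024]
tool_rot: [[-0.978, -0.0, 0.21], [-0.21, -0.0, -0.978], [0.0, -1.0, 0.0]]
wrist_force: [-0.3, 0.1, 0.1]
gripper_width: 0.0857
```

```bash
python3 - <<'E'
from h import *
go([.5182,.4002,.0525],np.radians(-78.2))
E
```

```text
d [-0.0029  0.1498 -0.001 ] rot [-0.     0.005  0.   ] pos [0.5156 0.3987 0.2024] q6 1.91 t 28.85 F [-0.3  0.1  0.1] w 0.0857
```

Request:
jog_arm:
  increments: "0 -.003 .04 -.001 0 .005 0;0 -.003 .085 -.001 0 .005 0;0 -.003 .12 -.001 0 .005 0;0 -.003 .14 -.001 0 .005 0;0 -.003 .1495 -.001 0 .005 0"
  grip_force: 40

```text
clock: 29.35
eef_pos: [0.5177, 0.3989, 0.0505]
tool_rot: [[-0.979, -0.003, 0.203], [-0.203, -0.002, -0.979], [0.004, -1.0, 0.001]]
wrist_force: [-1.4, -0.4, 0.3]
gripper_width: 0.0853
```

Request:
jog_arm:
  increments: "0 0 0 0 0 0 0;255 0 0 0 0 0 0;255 0 0 0 0 0 0;255 0 0 0 0 0 0;255 0 0 0 0 0 0"

```text
clock: 29.85
eef_pos: [0.5205, 0.4012, 0.0548]
tool_rot: [[-0.979, 0.004, 0.203], [-0.203, 0.002, -0.979], [-0.004, -1.0, -0.001]]
wrist_force: [0.8, -1.3, 7.0]
gripper_width: 0.0588
```

Request:
jog_arm:
  increments: "255 0 -.003 0 0 0 0;255 0 -.006 0 0 0 0;255 -.0017 -.006 -.0032 0 0 0;255 -.0017 -.006 -.0032 0 0 0;255 -.0017 -.003 -.0032 0 0 0"

```text
clock: 30.35
eef_pos: [0.5202, 0.4045, 0.0554]
tool_rot: [[-0.979, 0.0, 0.203], [-0.203, 0.0, -0.979], [-0.0, -1.0, -0.0]]
wrist_force: [0.1, -0.2, -2.3]
gripper_width: 0.0595
```

Request:
jog_arm:
  increments: "255 0 .001 0 0 0 0;255 0 .002 0 0 0 0;255 0 .003 0 0 0 0;255 0 .003 0 0 0 0"

```text
clock: 30.75
eef_pos: [0.5202, 0.4045, 0.0547]
tool_rot: [[-0.979, 0.001, 0.203], [-0.203, 0.001, -0.979], [-0.001, -1.0, -0.001]]
wrist_force: [-1.9, -1.8, 10.8]
gripper_width: 0.0591
```

Request:
jog_arm:
  increments: "255 0 -.001 0 0 0 0;0 0 -.001 0 0 0 0;0 0 -.001 0 0 0 0;0 0 -.001 0 0 0 0;0 0 -.001 0 0 0 0"

```text
clock: 31.25
eef_pos: [0.52, 0.404, 0.0531]
tool_rot: [[-0.979, -0.0, 0.203], [-0.203, -0.0, -0.979], [0.001, -1.0, 0.0]]
wrist_force: [0.2, -0.0, 0.4]
gripper_width: 0.0854
```

Request:
jog_arm:
  increments: "0 0 -.03 0 0 0 0;0 0 -.07 0 0 0 0;0 0 -.11 0 0 0 0;0 .03 -.12 .035 0 0 0;0 .06 -.12 .075 0 0 0"

```text
clock: 31.75
eef_pos: [0.4782, 0.3195, 0.1759]
tool_rot: [[-0.979, 0.006, 0.205], [-0.205, 0.003, -0.979], [-0.006, -1.0, -0.001]]
wrist_force: [-0.1, -0.5, 0.1]
gripper_width: 0.0853
```

Request:
jog_arm:
  increments: "0 .01 0 .045 0 0 0;0 .02 0 .09 0 0 0;0 .03 0 .135 0 0 0;0 .04 0 .18 0 0 0;0 .05 0 .225 0 0 0"

```text
clock: 32.25
eef_pos: [0.4731, 0.0864, 0.1737]
tool_rot: [[-0.979, 0.001, 0.204], [-0.204, -0.0, -0.979], [-0.001, -1.0, 0.0]]
wrist_force: [1.0, -0.2, 0.3]
gripper_width: 0.0853
```

Request:
jog_arm:
  increments: "0 .01 0 .045 0 0 0;0 .02 0 .09 0 0 0;0 .03 0 .135 0 0 0;0 .04 0 .18 0 0 0;0 .04 0 .18 0 0 0"

```text
clock: 32.75
eef_pos: [0.4711, -0.1019, 0.1736]
tool_rot: [[-0.98, 0.001, 0.197], [-0.197, -0.003, -0.98], [-0.0, -1.0, 0.004]]
wrist_force: [-0.0, 0.7, -0.2]
gripper_width: 0.0852
```

```bash
python3 - <<'E'
from h import *
t=eyes.capture('top')['img'];s=eyes.capture('scene')['img']
for n,im in(("top",t),("scene",s)):
  for nm,p in(("stack",[.517,.4015,.112]),):
    u,v=px(n,p).round().astype(int); h=hole(im,u,v,5); h=hole(im,*np.round(h).astype(int),5); print(n,nm,(u,v),np.round(h,2),pt(n,*h,p[2]).round(4))
for n,im in(("top",t),("scene",s)):
    d=np.abs(im.astype(int)-np.load(n+"0.npy").astype(int)).sum(2)>90
    k,l,st,c=cv2.connectedComponentsWithStats(cv2.morphologyEx(d.astype(np.uint8),2,np.ones((2,2))))
    print(n,[(st[i][:5].tolist()) for i in range(1,k) if st[i][4]>15])
go([.4,-.3,.2])
E
```

```text
top stack (np.int64(133), np.int64(216)) [132.43 216.99] [0.5153 0.4031 0.112 ]
scene stack (np.int64(471), np.int64(263)) [471.93 262.84] [0.5163 0.4031 0.112 ]
top [[191, 199, 449, 201, 20250], [144, 206, 10, 24, 156], [125, 209, 6, 22, 93], [130, 215, 7, 7, 38], [138, 216, 7, 6, 35], [404, 217, 32, 32, 629], [228, 242, 26, 24, 486], [279, 388, 19, 12, 109]]
scene [[310, 0, 82, 34, 1314], [376, 0, 7, 5, 28], [402, 0, 7, 10, 37], [412, 0, 8, 11, 56], [471, 0, 36, 121, 2560], [283, 4, 20, 14, 201], [283, 5, 168, 208, 9101], [502, 5, 4, 11, 35], [283, 22, 29, 36, 570], [333, 36, 6, 11, 40], [327, 39, 6, 7, 23], [344, 40, 11, 9, 58], [320, 43, 6, 5, 17], [302, 61, 6, 11, 55], [490, 64, 7, 7, 39], [425, 103, 30, 14, 273], [457, 119, 8, 11, 38], [402, 119, 101, 79, 3305], [258, 162, 23, 24, 459], [345, 169, 15, 7, 53], [387, 216, 30, 26, 475], [468, 262, 10, 6, 39], [456, 267, 30, 22, 344]]
d [ 0.1097 -0.0267  0.1847] rot [0. 0. 0.] pos [ 0.4705 -0.0971  0.1734] q6 1.02 t 32.85 F [-0.4 -0.3  0.2] w 0.0855
```

The stack is now within about 1.5 mm of the base in both cameras, and outside the area the arm covers nothing else has changed. Handing in.

```bash
python3 -c "
from cell import ctrl
print(ctrl.close_job())"
```

```text
the job is handed in; nothing more can be done
None
```

The job is done and handed in at about 33 s of the 64 s allowed.

- **Red-mat box:** it took the gauge fully; the collar sat on the lid with about 16 N of reaction. It is now stacked on the board box.
- **Blue-mat box:** it stopped the gauge about 10 mm below the lid with 15 N, so it is bad. It stands upright on the round metal tray.
- **Gauge:** it went back into its stand before any box was moved, and a picture showed it hanging there.

**Last checks:**
- **Stack:** the first placing was about 3.5 mm off, so I regrasped the box and shifted it. The two bores now agree to about 1.5 mm in both cameras. I did not view another picture after the shift; that figure comes from image measurements.
- **Everything else:** comparing the final pictures with the first ones showed changes only at the moved boxes and where the arm was, and the arm then covered the blue mat's surroundings and part of the top view.

**What went wrong or disagreed:**
- **First grasp of the red-mat box:** it failed. The fingertips turned out to sit about 3 cm above the reported tool point, so they closed on the lid and pressed with about 29 N. I lifted off and gripped lower; the box moved by 3 mm at most, judged from an image match.
- **Tray box bore:** the scene camera's automatic position for it was wrong (about 20 to 30 mm off). The top camera and the picture both showed the box upright near the tray's centre.

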